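Clamp a sample bottle in the shaker

ROBOT

A 7-joint arm with a two-finger parallel gripper is mounted at the origin on the work surface. World frame = base frame: x ahead of the robot, y to its left, z up, the work surface at z = 0. Lengths are in m, angles in degrees, forces in N, time in s.
With the tool pointing down it reaches from about 0.425 to 0.875 m from the base axis. Payload 4.7 kg.
Tool frame: the origin (TCP) lies between the finger pads; the fingertips stand 8 mm ahead of it and the grasp point (between the pads) lies 11 mm behind it; z points along the fingers, y is the line along which they close (so a half turn about z gives the same grasp; the last joint's range is limited). The gripper opens to 87 mm and grips with 3 to 60 N. Pads are 19 mm wide; open, the fingers measure 117 mm over their backs; the gripper's body (75 mm by 190 mm) begins 51 mm behind the grasp point.
Start: joints at [64.979, 18.392, -4.016, 83.108, 1.295, 78.541, -3.26], TCP at [0.283, -0.585, 0.231] pointing down, gripper open.
Joint ranges: [-163.93, 163.93], [-17.29, 119.83], [-79.2, 71.16], [3.27, 140.29], [-89.18, 269.18], [5.43, 117.66], [-154.24, 154.24]. Speed limits (degrees/s): [147.25, 147.25, 180, 180, 180, 180, 180].

INTERFACE

Orientations are given as [roll, pitch, yaw] about the fixed x, y, z axes, in that order (R = Rz(yaw) Ry(pitch) Rx(roll)).
In Python, from cell import env, viewer gives the robot as it stands. The module is installed in compiled form; this text tells all that it offers.
- The arm moves only by the tool arm_command, never from a script. Its argument "series" is a list of rows, each a list of 2 entries, a list of its own where there are three numbers: the shift along the tool's x, y, z in mm, then the turn about the tool's z in rad. A call has exactly 5 rows; each row is the pose to reach, as a shift and turn from the pose commanded when the call began, along the tool's axes at that moment; what a row does not reach only later rows make up. A row lasts 1/10 s, in which the tool goes at most 50 mm and 8.59 degrees, less where a joint would pass 70% of its speed; a pose out of reach is approached as far as the arm can. A call with a gripper value outside its range is refused whole. "grip" is the gripper command: -1 is fully open, 1 is shut, values between are in proportion, set as the call begins (left out, the last holds). The fingers move at their own pace and stop on an object; "grip_force" is the grip in N (left out, the last holds). Time passes only in rows, so rows that repeat a pose let the fingers close, or fill a call up. It gives the time, the measured TCP pose, the force, the opening and the grip force at its end, in the units of the state.
- env.get_obs(): the state, without advancing time (a new reading comes with each control period).
- viewer.read_camera(name): name is "scene" or "side" or "wrist"; returns (picture, depth): 384x512x3 uint8, blue, green, red; 384x512 float32, m along the optical axis (not along the pixel's ray), 0 where there is no reading.
- viewer.calibration(name): a dict with "K" (3x3 intrinsics, pixels), "T" (4x4, takes a point from camera to world coordinates); the wrist camera has in their place "hand_eye" (4x4, takes a point from camera to tool coordinates, whose origin is the TCP and whose axes are the flange's). Camera axes: x right, y up, looking along -z (the intrinsics and any distortion apply to the point x, -y, -z); pixel columns grow to the right and rows downward; lengths in m; the calibration is good to about 2 mm. A picture is of the moment at which its call begins: read the wrist's pose just before it. calibration takes no time and is no camera call.
- env.sign_off(): hands the job in; it is judged then, once.
The state is a dict: "time_s": time; "qpos": joint angles; "joint_velocities": joint speeds; "effort": joint torques, N m; "tool_pos": TCP position; "tool_rot": TCP orientation; "force": force on the tool from outside, world axes, zero at the start; "wrist_torque": the same for the moment, N m; "grip_width": finger opening in m; "grasp_force": force on a finger pad.
Only numpy, scipy, OpenCV 4.12 (cv2) and the standard library are available. Lean on these libraries where they do the work, as an engineer would, in place of code of your own. Each camera call takes 0.05 s, during which the arm holds its last target. There are 200 camera calls.

TASK

Load the loose square sample bottle into the empty bottle clamp on the bench shaker: with its base, press the clamp's sprung plate back, lower the cap end in behind the fixed stop and let go, so that the bottle lies down on both saddles, held by the spring with its cap against the stop. Leave the bottle that is already clamped and the other things on the bench where they are.

Things in the scene. Friction and masses are not known exactly. Their poses are not given: they have to be found in the camera images.
- bottle_center (a point): Loose white plastic bottle of square section lying on a flat side on the bench: body 50 x 50 mm, 100 mm long, 0.2 to 0.35 kg, then a black screw cap 40 mm in diameter on the same axis; 130 mm over all. Point: centre of the square body, 25 mm above its underside; y axis runs from base to cap, z up. The flat base is 50 mm to -y, the cap's end face 80 mm to +y.
- bottle_cap (a point): Centre of the end face of the loose bottle's cap (same axes as bottle_center).
- clamp_seat (a point): In the EMPTY one of two alike aluminium bottle clamps on the low white shaker, open above: where the centre of the bottle's body lies when clamped, 143 mm above the bench. y: along the clamp, from sprung plate to fixed stop; z up. Two saddles (18 mm long, centred 22 mm to -y and 36 mm to +y) carry the underside; side ears 56 mm apart, flared above, end 2 mm below this point.
- clamp_stop (a point): Empty clamp: middle of the top edge of the fixed stop's face that the cap rests on. The stop is an upright plate 60 mm wide, 8 mm thick. This point is 80 mm to +y of clamp_seat and 3 mm lower. Axes as clamp_seat. Between the two saddles the clamp's sides are open for the fingers, down to its floor 37 mm below clamp_seat.
- plate_face (a point): Empty clamp: middle of the top edge of the sprung plate's face; it moves with the plate. The plate is 60 mm wide, 6 mm thick, its top 36 mm above clamp_seat. At rest its face is 38 mm to -y of clamp_seat, leaving 118 mm to the stop; 50 mm with the bottle clamped. Two lower spring barrels lie behind it. Axes as clamp_seat.
- clamp_plate (a joint): Travel of the empty clamp's sprung plate, in m: 0 at rest, growing as it is pressed back towards -y of clamp_seat, 0.028 at its end stop, 0.012 with the bottle clamped. It takes 4 N to start it, 7 N at 0.012, 11 N at the end stop; it springs back at once when let go.
- loaded_center (a point): An identical bottle that already sits in the other clamp, which stands 120 mm to +x or to -x of the empty one: centre of its square body; y axis from base to cap.
- flask: Bystander: stoppered pale glass conical flask, 84 mm in diameter, 146 mm tall, origin at the centre of its underside.
- washbottle: Bystander: white wash bottle, 64 mm in diameter, 180 mm tall with a thin spout, origin at the centre of its underside.
- taperoll: Bystander: white roll of tape lying flat, 90 mm in diameter, 30 mm high, origin at the centre of its underside.
Things that resemble listed ones, but are neither listed nor needed, are in the scene too. Leave any pink or purple look-alike of the part that bears bottle_center alone.

How it is judged (in metres and radians):
At the end, for the whole second after the job is handed in: The loose bottle lies at rest in the empty clamp: the centre of its body within 4 mm (along and up) and 6 mm (across) of the clamp's seat point, in line with the clamp within 0.12 rad, cap towards the fixed stop, and the sprung plate pressing on it (travel 8 to 16 mm) (x of bottle_center in the frame of clamp_seat between -0.006 and 0.006 m and y of bottle_center in the frame of clamp_seat between -0.004 and 0.004 m and z of bottle_center in the frame of clamp_seat between -0.004 and 0.004 m and y of bottle_cap in the frame of clamp_seat above 0.074 m and angle between the y axis of bottle_center and the y axis of clamp_seat, either way round below 0.12 rad and value of joint clamp_plate between 0.008 and 0.016 m and linear speed of bottle below 0.02 m/s); the robot touches nothing.
It fails at once if the bottle already clamped is displaced by more than 10 mm (distance of loaded_center from where it was at the start of the episode above 0.01 m).
It fails at once if the flask is shifted by more than 30 mm or knocked over (distance of flask from where it was at the start of the episode above 0.03 m or angle between flask's own z axis and vertical above 0.5 rad).
It fails at once if the wash bottle is shifted by more than 30 mm or knocked over (distance of washbottle from where it was at the start of the episode above 0.03 m or angle between washbottle's own z axis and vertical above 0.5 rad).
It fails at once if the roll is shifted by more than 30 mm (distance of taperoll from where it was at the start of the episode above 0.03 m).
It also fails if it takes over 38 s, if anything falls off the work surface, if the arm or the gripper's body presses on something with over 40 N, if the wrist force passes 120 N, or if a joint passes its speed limit or range.

## Working session

There is one attempt and no reset: what is moved stays moved. The work goes in short steps, Python scripts to look and compute and a tool call to move; the robot and the scene stay as the last step left them, time stands still between calls to the robot, and variables do not carry over. Pictures are saved under pics/ and viewed, at most 10 in all, crops included, and the job is handed in when it is done.

Besides the shell and the picture viewer there is one more tool, called by a JSON object that holds its "op" and its "data". arm_command: Moves the arm, as the interface text tells. Its arguments: {"type":"object","properties":{"series":{"type":"array"},"grip":{"type":"number"},"grip_force":{"type":"number"}},"required":["series"]}

```bash
mkdir -p pics; cat > h.py <<'E'
import numpy as np, cv2
from cell import env, viewer
from scipy.spatial.transform import Rotation as R
def toolT(o):
    T=np.eye(4);T[:3,:3]=R.from_euler('xyz',o['tool_rot'],degrees=True).as_matrix();T[:3,3]=o['tool_pos'];return T
def grab(n):
    o=env.get_obs();c=viewer.calibration(n);im,d=viewer.read_camera(n)
    T=c['T'] if 'T' in c else toolT(o)@np.array(c['hand_eye'])
    return im,d,np.array(c['K']),np.array(T),c
def cloud(d,K,T):
    v,u=np.mgrid[:d.shape[0],:d.shape[1]]
    P=np.stack([(u-K[0,2])/K[0,0]*d,-(v-K[1,2])/K[1,1]*d,-d],-1)
    return P@T[:3,:3].T+T[:3,3]
E
python3 - <<'E'
from h import *
o=env.get_obs();print(o)
ims=[]
for n in ('scene','side'):
    im,d,K,T,c=grab(n);print(n,K,T,c.keys(), (d>0).mean())
    np.savez(n+'.npz',im=im,d=d,K=K,T=T);cv2.imwrite(f'pics/{n}0.png',im)
E
```

```text
{'time_s': 0.0, 'qpos': array([64.97805352, 18.43932399, -4.01573814, 83.17413461,  1.29478321,
       78.53972818, -3.25890816]), 'joint_velocities': array([ 0.04268132,  0.00623575,  0.00677371, -0.00593475,  0.04537416,
        0.04020093, -0.07980747]), 'effort': array([ 1.52195648e-04, -4.91282701e+01, -4.04270198e-01, -3.12522376e+01,
       -6.42093318e-02,  4.38585004e-02,  1.80619727e-04]), 'tool_pos': array([ 0.28293365, -0.58460598,  0.22946524]), 'tool_rot': array([-1.79892043e+02,  5.37971682e-03,  2.58329289e+01]), 'force': array([0.55639696, 1.07993489, 1.34299314]), 'wrist_torque': array([ 0.03087945, -0.00610108,  0.02909362]), 'grasp_force': 0.0, 'grip_width': 0.08694620768945151}
scene [[380.62024704   0.         257.46591096]
 [  0.         380.62024704 192.62934175]
 [  0.           0.           1.        ]] [[ 0.45325713 -0.77170597  0.4461254   1.06842674]
 [ 0.89133912  0.38760393 -0.23511223 -0.23836857]
 [ 0.00851756  0.50421532  0.86353597  1.06400982]
 [ 0.          0.          0.          1.        ]] dict_keys(['K', 'T']) 0.9960378011067709
side [[362.89824448   0.         253.0328665 ]
 [  0.         362.89824448 195.4623959 ]
 [  0.           0.           1.        ]] [[-0.78142241  0.33457562 -0.526724   -0.09288894]
 [-0.62394194 -0.43069247  0.65207396  0.83608515]
 [-0.00868802  0.8381904   0.54530851  0.83003287]
 [ 0.          0.          0.          1.        ]] dict_keys(['K', 'T']) 0.9930623372395834
```

View pics/scene0.png

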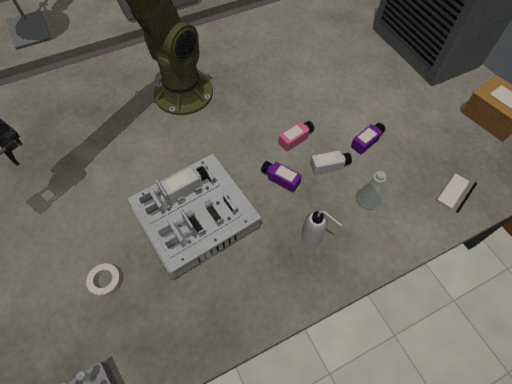

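View pics/side0.png

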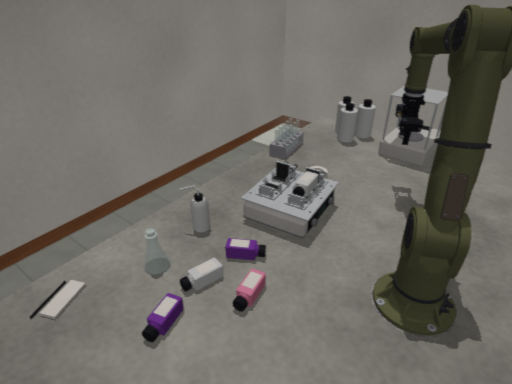

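The scene view shows the loose white bottle at about (327,162) with its cap at (347,159). The loaded clamp is at (183,183) and the empty clamp at about (200,222). The pink and purple bottles are look-alikes. Next I'll measure from depth.

```bash
python3 - <<'E'
from h import *
z=np.load('scene.npz');im,d,K,T=[z[k] for k in('im','d','K','T')]
P=cloud(d,K,T)
for (u,v) in [(327,162),(347,159),(183,183),(205,175),(100,278),(371,195),(315,230),(285,176),(295,135)]: print((u,v),P[v,u].round(3),im[v,u])
hsv=cv2.cvtColor(im,cv2.COLOR_BGR2HSV)
roi=np.zeros(d.shape,bool);roi[145:180,305:360]=1
for nm,m in (('loose',roi&(P[...,2]>.035)&(P[...,2]<.07)),):
    q=P[m]; 
    r=cv2.minAreaRect(q[:,:2].astype(np.float32)*1000);print(nm,m.sum(),r,q[:,2].max(),np.percentile(q[:,2],80))
# top-down height map of the shaker
z2=np.load('side.npz');P2=cloud(z2['d'],z2['K'],z2['T'])
tops=[]
for PP,II in((P,im),(P2,z2['im'])):
    S=3;H=np.zeros((480,480,3),np.uint8);Z=np.full((480,480),-1.)
    # 1mm grid shaker center
    c=P[213,195,:2]
    ij=((PP[...,:2]-c)*1000+160)*1.5
    for (a,b),zz,col in zip(ij.reshape(-1,2),PP[...,2].ravel(),II.reshape(-1,3)):
        a=int(a);b=int(b)
        if 0<=a<480 and 0<=b<480 and zz>Z[a,b]: Z[a,b]=zz;H[max(a-1,0):a+2,max(b-1,0):b+2]=np.array([max(0,min(255,(zz-.08)*2500)),col[1],col[2]])
    tops.append(H[::-1,::-1])
print('centre',c)
cl=cv2.resize(im[150:275,120:270],None,fx=4,fy=4,interpolation=cv2.INTER_CUBIC)
cv2.imwrite('pics/cl.png',cl)
s=cv2.resize(z2['im'][150:240,235:350],None,fx=5,fy=5,interpolation=cv2.INTER_CUBIC)
cv2.imwrite('pics/sl.png',s)
E
```

```text
(327, 162) [0.544 0.291 0.051] [157 170 175]
(347, 159) [0.558 0.361 0.042] [17  9 14]
(183, 183) [ 0.487 -0.164  0.17 ] [160 169 176]
(205, 175) [ 0.478 -0.097  0.151] [17 15 13]
(100, 278) [ 0.569 -0.478  0.001] [101 112 117]
(371, 195) [0.714 0.339 0.063] [ 99 104 100]
(315, 230) [0.753 0.108 0.112] [113 116 116]
(285, 176) [0.531 0.142 0.054] [161 173 178]
(295, 135) [0.402 0.253 0.053] [157 169 174]
loose 514 ((537.798828125, 337.5736083984375), (173.1310577392578, 56.17865753173828), 77.43297576904297) 0.0557307747407596 0.051767422929019834
centre [ 0.54998627 -0.16471022]
```

View pics/cl.png

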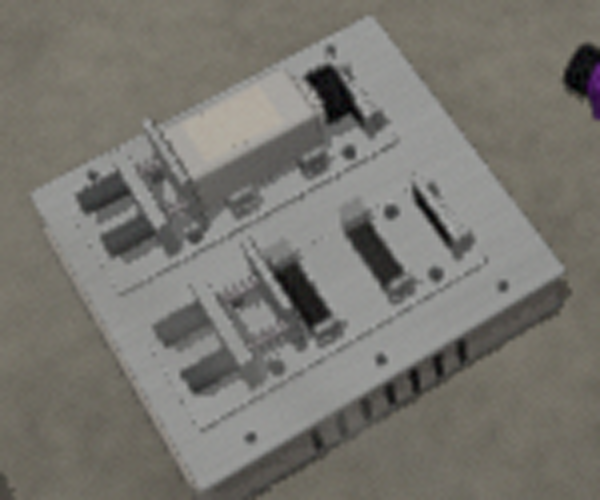

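The crop shows the empty clamp's plate at about (270,275), its saddles at (300,290) and (378,250), and its stop at (440,215). The clamp's +y therefore runs left to right, the same way as the loaded bottle. I can only translate and yaw, so I'll keep the bottle level: press the plate at about 22 mm above the seat, then lower straight down.

```bash
python3 - <<'E'
from h import *
z=np.load('scene.npz');im,d,K,T=[z[k] for k in('im','d','K','T')]
P=cloud(d,K,T)
def rect(q): 
    r=cv2.minAreaRect(q[:,:2].astype(np.float32)*1000);b=cv2.boxPoints(r);e=b[1]-b[0],b[2]-b[1]
    L=max(e,key=np.linalg.norm);return np.round(r[0],1),np.round(sorted(r[1]),1),np.degrees(np.arctan2(L[1],L[0])).round(1)
g=im.max(2)
def near(c,rad): return np.hypot(P[...,0]-c[0],P[...,1]-c[1])<rad
m=near((.544,.291),.075)&(P[...,2]>.044)&(P[...,2]<.058)&(g>100);print('loose top',rect(P[m]),P[m][:,2].mean())
m=near((.558,.361),.03)&(g<50)&(P[...,2]>.025);print('cap',P[m].mean(0),m.sum())
m=near((.487,-.164),.08)&(P[...,2]>.161)&(P[...,2]<.176)&(g>120);print('loaded top',rect(P[m]),P[m][:,2].mean())
# empty clamp pixels (crop/4+offset)
for n,u,v in [('plateTop a',248,240),('plateTop b',283,290),('stop a',415,180),('stop b',457,243),('sad1',300,290),('sad2',375,250),('plate',265,270),('stop',437,213)]:
    u=int(120+u/4);v=int(150+v/4);print(n,P[v-1:v+2,u-1:u+2].reshape(-1,3)[np.argmax(P[v-1:v+2,u-1:u+2,2])].round(3))
E
```

```text
loose top (array([531.3, 303.7]), array([ 52.4, 103.3]), np.float32(75.4)) 0.05019328493505851
cap [0.55494149 0.36650449 0.03962732] 57
loaded top (array([ 471.2, -169.1]), array([ 50. , 107.8]), np.float32(-81.9)) 0.16867493403996056
plateTop a [ 0.571 -0.2    0.183]
plateTop b [ 0.616 -0.193  0.182]
stop a [ 0.559 -0.075  0.141]
stop b [ 0.609 -0.071  0.143]
sad1 [ 0.591 -0.178  0.122]
sad2 [ 0.585 -0.119  0.12 ]
plate [ 0.595 -0.196  0.182]
stop [ 0.584 -0.071  0.143]
```

```bash
cat >> h.py <<'E'
def go(x,y,z,yaw):
    "shift (mm, tool axes) and turn (rad) from the present pose to the wanted one"
    o=env.get_obs();T=toolT(o);d=T[:3,:3].T@(np.array([x,y,z])-T[:3,3])*1000
    w=(yaw-o['tool_rot'][2]+180)%360-180
    print('t',round(o['time_s'],2),'pos',o['tool_pos'].round(4),'rot',o['tool_rot'].round(2),'go',d.round(1),'turn',np.radians(-w).round(3))
E
python3 -c "
from h import *
print(viewer.calibration('wrist'))"
```

```text
{'K': array([[287.3911464 ,   0.        , 255.98657161],
       [  0.        , 287.3911464 , 191.37915963],
       [  0.        ,   0.        ,   1.        ]]), 'hand_eye': array([[ 1.40251708e-04,  9.59349887e-01,  2.82219372e-01,
         7.85521777e-02],
       [ 9.99999974e-01, -8.32973217e-05, -2.13806825e-04,
        -3.55276907e-04],
       [-1.81607435e-04,  2.82219394e-01, -9.59349874e-01,
        -1.54575971e-01],
       [ 0.00000000e+00,  0.00000000e+00,  0.00000000e+00,
         1.00000000e+00]])}
```

{"op": "arm_command", "data": {"series": [[[40,-25,-20],-0.14],[[80,-50,-40],-0.28],[[120,-70,-60],-0.42],[[160,-90,-80],-0.56],[[200,-110,-100],-0.7]], "grip": -1}}

```text
time_s: 0.6
tool_pos: [0.416, -0.3971, 0.3311]
tool_rot: [-180.0, 0.0, 66.3]
force: [0.5, -0.6, 0.5]
grip_width: 0.0871
grasp_force: 0.0
```

```bash
python3 -c "
from h import *
go(.575,-.13,.40,98)"
```

```text
t 0.6 pos [ 0.416  -0.3971  0.3311] rot [-179.98    0.     66.26] go [308.5  38.  -69. ] turn -0.554
```

{"op": "arm_command", "data": {"series": [[[48,8,0],-0.12],[[96,16,0],-0.24],[[144,22,0],-0.36],[[192,30,0],-0.48],[[240,36,0],-0.554]]}}

```text
time_s: 1.1
tool_pos: [0.5466, -0.1928, 0.3302]
tool_rot: [-180.0, 0.0, 97.9]
force: [1.6, 0.0, 0.4]
grip_width: 0.0871
grasp_force: 0.0
```

```bash
python3 - <<'E'
from h import *
im,d,K,T,c=grab('wrist');np.savez('w1.npz',im=im,d=d,K=K,T=T);cv2.imwrite('pics/w1.png',im)
P=cloud(d,K,T)
go(.531,.304,.24,75.4)
E
```

```text
t 1.15 pos [ 0.5508 -0.1819  0.3302] rot [179.77  -0.36  98.76] go [482.6  54.   93.5] turn 0.408
```

View pics/w1.png

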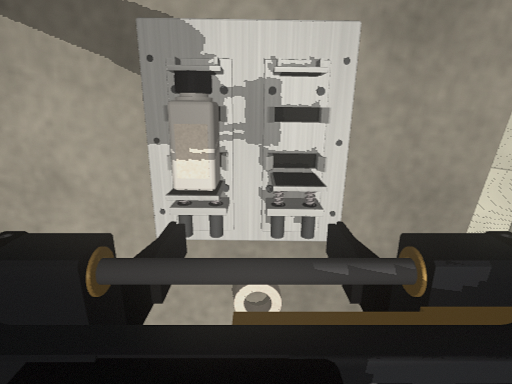

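The wrist view shows the loaded clamp on the left. On the right is the empty clamp, with its stop at (300,70), saddles at (297,114) and (297,158), and plate at (297,178).

```bash
python3 - <<'E'
from h import *
def rect(q): 
    r=cv2.minAreaRect(q[:,:2].astype(np.float32)*1000);b=cv2.boxPoints(r);e=b[1]-b[0],b[2]-b[1]
    L=max(e,key=np.linalg.norm);return np.round(r[0],1),np.round(sorted(r[1]),1),np.degrees(np.arctan2(L[1],L[0])).round(1)
im,d,K,T,c=grab('wrist');P=cloud(d,K,T);np.savez('w2.npz',im=im,P=P)
print(T[:3,3])
X=P[...,0];Y=P[...,1];Z=P[...,2]
c=np.array([.590,-.152]);a=np.radians(98.1);ey=np.array([np.cos(a),np.sin(a)]);ex=np.array([ey[1],-ey[0]])
q=P[...,:2]-c;u=q@ex;v=q@ey
for n,m in (('stop',(abs(v-.084)<.014)&(Z>.132)&(Z<.148)),('plate',(abs(v+.041)<.02)&(Z>.172)&(Z<.188))):
    m=m&(abs(u)<.045);print(n,m.sum(),rect(P[m]),Z[m].mean(),'u',u[m].min(),u[m].max(),'v',np.percentile(v[m],[2,50,98]))
m=(abs(u+.12)<.035)&(abs(v)<.07)&(Z>.155)&(Z<.18)&(im.max(2)>90);print('loaded',rect(P[m]),Z[m].mean())
E
```

```text
[ 0.53909643 -0.10538654  0.48529778]
stop 443 (array([580. , -64.9]), array([18. , 60.4]), np.float32(7.5)) 0.13942722250420672 u -0.027896141669265195 0.03253279871743467 v [0.0785317  0.08332038 0.09569968]
plate 401 (array([ 595.7, -194.2]), array([ 7.7, 59.5]), np.float32(6.9)) 0.17811925872273499 u -0.03003184475399234 0.02941592139648053 v [-0.0457721  -0.04134935 -0.03895681]
loaded (array([ 471.2, -167.9]), array([ 59.7, 114.9]), np.float32(-82.1)) 0.16822387635943747
```

{"op": "arm_command", "data": {"series": [[[48,6,0],0.08],[[96,11,0],0.16],[[144,17,0],0.24],[[192,22,0],0.32],[[240,27,0],0.408]]}}

```text
time_s: 1.7
tool_pos: [0.5401, 0.0486, 0.3303]
tool_rot: [-180.0, 0.0, 74.1]
force: [0.4, 0.8, -0.7]
grip_width: 0.0868
grasp_force: 0.0
```

```bash
python3 - <<'E'
from h import *
go(.531,.29,.24,75.4)
E
```

```text
t 1.7 pos [0.5401 0.0486 0.3303] rot [-1.7999e+02  3.0000e-02  7.4060e+01] go [229.7 -75.   90.2] turn -0.023
```

{"op": "arm_command", "data": {"series": [[[46,-15,18],-0.005],[[92,-30,36],-0.01],[[138,-45,54],-0.015],[[184,-60,72],-0.02],[[229,-75,90],-0.023]]}}

```text
time_s: 2.2
tool_pos: [0.5305, 0.2821, 0.2421]
tool_rot: [180.0, 0.0, 75.6]
force: [1.1, 0.1, 0.7]
grip_width: 0.0872
grasp_force: 0.0
```

{"op": "arm_command", "data": {"series": [[[0,0,0],0],[[0,0,0],0],[[0,0,0],0],[[0,0,0],0],[[0,0,0],0]]}}

```text
time_s: 2.7
tool_pos: [0.5316, 0.2794, 0.2436]
tool_rot: [179.9, 0.0, 75.5]
force: [-0.4, 0.2, 0.4]
grip_width: 0.0867
grasp_force: 0.0
```

```bash
python3 - <<'E'
from h import *
def rect(q): 
    r=cv2.minAreaRect(q[:,:2].astype(np.float32)*1000);b=cv2.boxPoints(r);e=b[1]-b[0],b[2]-b[1]
    L=max(e,key=np.linalg.norm);return np.round(r[0],1),np.round(sorted(r[1]),1),np.degrees(np.arctan2(L[1],L[0])).round(1)
im,d,K,T,c=grab('wrist');P=cloud(d,K,T);cv2.imwrite('pics/w3.png',im)
X,Y,Z=[P[...,i] for i in range(3)]
m=(np.hypot(X-.531,Y-.304)<.08)&(Z>.042)&(Z<.058)&(im.max(2)>90)
print('loose',m.sum(),rect(P[m]),Z[m].mean())
m=(np.hypot(X-.552,Y-.375)<.05)&(Z>.02)&(im.max(2)<60);print('cap',m.sum(),P[m].mean(0),rect(P[m]))
go(.534,.314,.1,75.4)
E
```

```text
loose 3335 (array([531.5, 309.4]), array([ 48.9, 107.6]), np.float32(76.2)) 0.05005241840517665
cap 791 [0.54955753 0.36683984 0.15269744] (array([547.9, 369.6]), array([25.7, 37.7]), np.float32(-14.2))
t 2.75 pos [0.5315 0.2797 0.2436] rot [179.94   0.    75.48] go [ 33.8  -6.3 143.6] turn 0.001
```

View pics/w3.png

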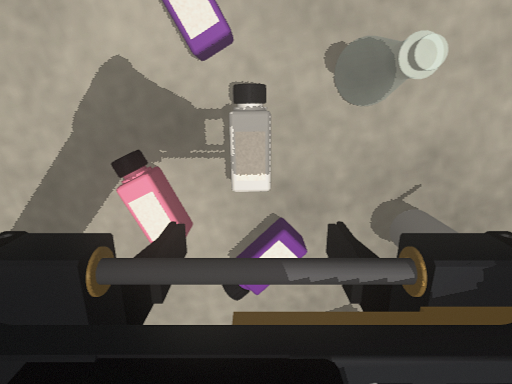

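The view shows the loose bottle at (250,150) with its cap at (249,93). The look-alikes are clear of the fingers, so I'll descend.

{"op": "arm_command", "data": {"series": [[[17,-3,40],-0.009],[[34,-6,80],-0.009],[[34,-6,120],-0.009],[[34,-6,160],-0.009],[[34,-6,190],-0.009]]}}

```text
time_s: 3.25
tool_pos: [0.5329, 0.3141, 0.0507]
tool_rot: [-179.9, 0.1, 76.1]
force: [-0.2, 0.5, -1.1]
grip_width: 0.0872
grasp_force: 0.0
```

{"op": "arm_command", "data": {"series": [[[0,0,15],0],[[0,0,28],0],[[0,0,38],0],[[0,0,38],0],[[0,0,38],0]]}}

```text
time_s: 3.75
tool_pos: [0.5341, 0.3158, 0.0161]
tool_rot: [179.9, -0.1, 76.1]
force: [-0.2, 0.0, 0.8]
grip_width: 0.0866
grasp_force: 0.0
```

```bash
python3 - <<'E'
from h import *
go(.5335,.315,.014,76)
E
```

```text
t 3.75 pos [0.5341 0.3158 0.0161] rot [ 1.7993e+02 -6.0000e-02  7.6130e+01] go [-0.9 -0.4  2.1] turn 0.002
```

{"op": "arm_command", "data": {"series": [[[0,0,2],0],[[0,0,2],0],[[0,0,2],0],[[0,0,2],0],[[0,0,2],0]], "grip": 1, "grip_force": 35}}

```text
time_s: 4.25
tool_pos: [0.5335, 0.3154, 0.0132]
tool_rot: [180.0, -0.0, 76.1]
force: [0.3, -0.3, -0.2]
grip_width: 0.055
grasp_force: 0.0
```

{"op": "arm_command", "data": {"series": [[[0,0,0],0],[[0,0,0],0],[[0,0,0],0],[[0,0,0],0],[[0,0,0],0]]}}

```text
time_s: 4.75
tool_pos: [0.5335, 0.3154, 0.0132]
tool_rot: [180.0, 0.0, 76.1]
force: [-0.3, -0.5, 1.5]
grip_width: 0.0496
grasp_force: 35.0
```

{"op": "arm_command", "data": {"series": [[[0,0,-20],0],[[0,0,-50],0],[[0,0,-100],0],[[0,0,-150],0],[[0,0,-200],0]]}}

```text
time_s: 5.25
tool_pos: [0.5326, 0.315, 0.214]
tool_rot: [-179.9, 0.1, 76.2]
force: [0.8, 0.2, -2.5]
grip_width: 0.05
grasp_force: 35.0
```

{"op": "arm_command", "data": {"series": [[[0,0,0],0],[[0,0,0],0],[[0,0,0],0],[[0,0,0],0],[[0,0,0],0]]}}

```text
time_s: 5.75
tool_pos: [0.5327, 0.3148, 0.2112]
tool_rot: [-179.9, 0.1, 76.1]
force: [-0.5, 0.3, -3.2]
grip_width: 0.0495
grasp_force: 35.0
```

```bash
python3 - <<'E'
from h import *
def rect(q): 
    r=cv2.minAreaRect(q[:,:2].astype(np.float32)*1000);b=cv2.boxPoints(r);e=b[1]-b[0],b[2]-b[1]
    L=max(e,key=np.linalg.norm);return np.round(r[0],1),np.round(sorted(r[1]),1),np.degrees(np.arctan2(L[1],L[0])).round(1)
im,d,K,T,c=grab('wrist');cv2.imwrite('pics/w4.png',im)
W=cloud(d,K,T);o=env.get_obs();Tt=toolT(o);P=(W-Tt[:3,3])@Tt[:3,:3]   # tool frame
ims,ds,Ks,Ts,c=grab('scene')
S=(cloud(ds,Ks,Ts)-Tt[:3,3])@Tt[:3,:3]
for n,I,p in(('wrist',im,P),('scene',ims,S)):
    n0=(abs(p[...,1])<.035)&(p[...,0]>-.1)&(p[...,0]<.12)
    m=n0&(abs(p[...,2]+.036)<.012)&(I.max(2)>80)
    if m.sum()>20: print(n,m.sum(),rect(p[m]),'z',p[m][:,2].mean(), 'x',np.percentile(p[m][:,0],[1,99]), 'slope dz/dx',np.polyfit(p[m][:,0],p[m][:,2],1))
    m=n0&(p[...,0]>.03)&(abs(p[...,2]+.015)<.03)&(I.max(2)<60)
    if m.sum()>5: print(' cap',m.sum(),p[m].mean(0),p[m][:,0].max())
go(.60,-.14,.26,97.8)
E
```

```text
wrist 10421 (array([14. ,  0.9]), array([58., 68.]), np.float32(-0.4)) z -0.03547097949364263 x [-0.01650664  0.04584962] slope dz/dx [ 0.08144926 -0.03703241]
 cap 4056 [ 0.05983458  0.00024336 -0.02727931] 0.06922733642097095
scene 282 (array([-14.6,   0.9]), array([ 51.1, 100.9]), np.float32(-1.9)) z -0.035819497287303416 x [-0.06382249  0.03198034] slope dz/dx [-0.03945382 -0.037317  ]
t 5.85 pos [0.533  0.3152 0.2119] rot [-1.7991e+02  6.0000e-02  7.6140e+01] go [-425.9  174.   -47.9] turn -0.378
```

View pics/w4.png

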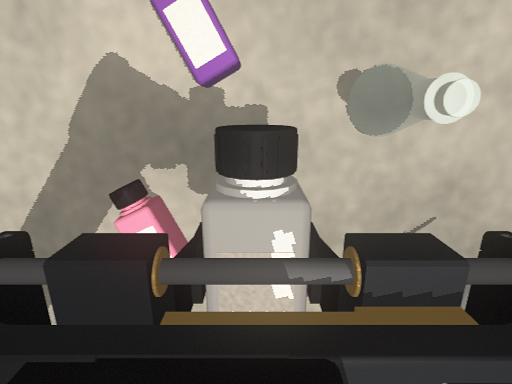

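The bottle is held level and centred, with the cap at (256,150). Carrying it to the clamp.

{"op": "arm_command", "data": {"series": [[[-25,10,0],-0.06],[[-65,25,0],-0.14],[[-110,42,0],-0.22],[[-155,59,0],-0.3],[[-200,76,0],-0.376]]}}

```text
time_s: 6.35
tool_pos: [0.5591, 0.1012, 0.2129]
tool_rot: [-180.0, 0.0, 97.9]
force: [1.0, 0.6, -3.1]
grip_width: 0.0497
grasp_force: 35.0
```

{"op": "arm_command", "data": {"series": [[[0,0,0],0],[[0,0,0],0],[[0,0,0],0],[[0,0,0],0],[[0,0,0],0]]}}

```text
time_s: 6.85
tool_pos: [0.5589, 0.1047, 0.2131]
tool_rot: [-180.0, -0.0, 97.8]
force: [0.0, -0.5, -2.4]
grip_width: 0.0499
grasp_force: 35.0
```

```bash
python3 - <<'E'
from h import *
go(.5848,-.1099,.21,97.7)
E
```

```text
t 6.85 pos [0.5589 0.1047 0.2131] rot [-1.800e+02 -1.000e-02  9.784e+01] go [-216.1   -3.6    3.1] turn 0.002
```

{"op": "arm_command", "data": {"series": [[[-40,0,0],0.002],[[-85,-2,0],0.002],[[-130,-3,0],0.002],[[-175,-4,0],0.002],[[-216,-4,3],0.002]]}}

```text
time_s: 7.35
tool_pos: [0.5846, -0.1132, 0.2106]
tool_rot: [179.9, 0.1, 97.6]
force: [0.2, -1.0, -2.4]
grip_width: 0.0499
grasp_force: 35.0
```

{"op": "arm_command", "data": {"series": [[[0,0,0],0],[[0,0,0],0],[[0,0,0],0],[[0,0,0],0],[[0,0,0],0]]}}

```text
time_s: 7.85
tool_pos: [0.5843, -0.1099, 0.2103]
tool_rot: [180.0, 0.0, 97.7]
force: [0.2, -0.8, -2.6]
grip_width: 0.0498
grasp_force: 35.0
```

```bash
python3 - <<'E'
from h import *
for n in('scene','side'):
    im,d,K,T,c=grab(n)
    S=cloud(d,K,T);a=np.radians(97.7);ey=np.array([np.cos(a),np.sin(a)]);ex=np.array([ey[1],-ey[0]])
    q=S[...,:2]-np.array([.5905,-.152]);u=q@ex;v=q@ey;Z=S[...,2]-.143
    m=(abs(u)<.04)&(abs(v-.03)<.09)&(Z>.09)&(Z<.115)&(im.max(2)>80)
    if m.sum()>20:
        r=cv2.minAreaRect(np.stack([u[m],v[m]],1).astype(np.float32)*1000);print(n,m.sum(),r,'v',np.percentile(v[m],[1,99]),'z',Z[m].mean(),np.polyfit(v[m],Z[m],1))
    m=(abs(u)<.035)&(v>.08)&(v<.14)&(Z>.04)&(Z<.12)&(im.max(2)<60);print('cap',m.sum(),v[m].max() if m.any() else 0,u[m].mean() if m.any() else 0)
    if n=='side': cv2.imwrite('pics/s5.png',cv2.resize(im[60:240,200:380],None,fx=3,fy=3))
go(.5848,-.1099,.156,97.7)
E
```

```text
scene 348 ((-0.7692852020263672, 26.357004165649414), (49.79214859008789, 94.16110229492188), 1.6452856063842773) v [-0.0202871   0.07114644] z 0.1038024507374368 [0.03557228 0.1035649 ]
cap 81 0.1099636449778441 0.0032915999854523964
side 158 ((-0.6768054962158203, 37.84525680541992), (105.57744598388672, 61.219970703125), 89.69586181640625) v [0.00193373 0.08767155] z 0.1010641958648594 [-0.0778165   0.10556686]
cap 104 0.1140681698680015 -0.007509042985244189
t 7.95 pos [ 0.5842 -0.1107  0.2103] rot [1.7999e+02 2.0000e-02 9.7650e+01] go [ 0.7  0.7 54.3] turn -0.001
```

View pics/s5.png

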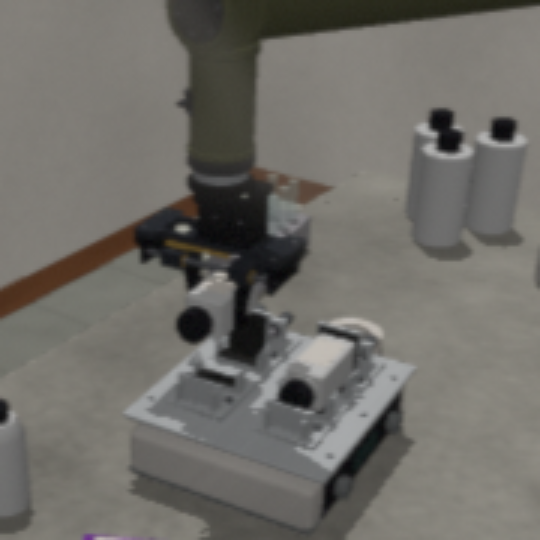

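The bottle hangs above the empty clamp at crop position (215,305) with its cap towards the stop. The measured cap end at 0.110–0.114 m gives y_c of about 30 mm, as planned. Lower, then press.

{"op": "arm_command", "data": {"series": [[[0,0,15],0],[[0,0,30],0],[[0,0,42],0],[[0,0,52],0],[[0,0,54],0]]}}

```text
time_s: 8.45
tool_pos: [0.5829, -0.1115, 0.1538]
tool_rot: [-179.8, -0.1, 97.6]
force: [-0.5, -0.4, -3.0]
grip_width: 0.0496
grasp_force: 35.0
```

{"op": "arm_command", "data": {"series": [[[-5,0,0],0],[[-9,0,0],0],[[-13,0,0],0],[[-16,0,0],0],[[-18,0,0],0]]}}

```text
time_s: 8.95
tool_pos: [0.5867, -0.1301, 0.1564]
tool_rot: [180.0, 0.0, 97.5]
force: [-0.2, 0.5, -2.0]
grip_width: 0.0498
grasp_force: 35.0
```

{"op": "arm_command", "data": {"series": [[[-3,0,0],0],[[-6,0,0],0],[[-9,0,0],0],[[-12,0,0],0],[[-15,0,0],0]]}}

```text
time_s: 9.45
tool_pos: [0.5881, -0.1413, 0.1565]
tool_rot: [-179.9, -0.2, 97.7]
force: [-3.4, 5.9, 2.1]
grip_width: 0.0498
grasp_force: 35.0
```

{"op": "arm_command", "data": {"series": [[[-2,0,0],0],[[-4,0,0],0],[[-4,0,0],0],[[-4,0,0],0],[[-4,0,0],0]]}}

```text
time_s: 9.95
tool_pos: [0.5885, -0.1448, 0.1565]
tool_rot: [-179.9, -0.2, 97.7]
force: [-3.0, 7.3, 1.9]
grip_width: 0.0492
grasp_force: 35.0
```

```bash
cat > m.py <<'E'
from h import *
import sys
for n in('scene','side','wrist'):
    im,d,K,T,c=grab(n)
    S=cloud(d,K,T);a=np.radians(97.7);ey=np.array([np.cos(a),np.sin(a)]);ex=np.array([ey[1],-ey[0]])
    q=S[...,:2]-np.array([.5905,-.152]);u=q@ex;v=q@ey;Z=S[...,2]-.143
    m=(abs(u)<.035)&(v>.04)&(v<.13)&(Z>.005)&(Z<.06)&(im.max(2)<60)
    if m.sum()>5: print(n,'cap',m.sum(),'vmax',np.percentile(v[m],[95,100]).round(4),'u',u[m].mean().round(4),'ztop',np.percentile(Z[m],95).round(4))
    m=(abs(u)<.032)&(v>-.075)&(v<-.033)&(Z>.029)&(Z<.043)
    if m.sum()>5: print(n,'plate v',m.sum(),np.percentile(v[m],[2,50,98]).round(4))
    cv2.imwrite(f'pics/{sys.argv[1]}_{n}.png',im)
a=np.radians(97.7);p=np.array([.5905,-.152])+(-.007+.0125)*np.array([np.cos(a),np.sin(a)])
go(*p,.131,97.7)
print(env.get_obs()['force'])
E
python3 m.py a
```

```text
scene cap 94 vmax [0.0724 0.0732] u 0.0036 ztop 0.0471
scene plate v 88 [-0.0624 -0.0581 -0.0373]
side cap 98 vmax [0.0781 0.0806] u -0.0081 ztop 0.0441
wrist cap 4218 vmax [0.0765 0.0767] u -0.0002 ztop 0.0463
t 10.1 pos [ 0.5885 -0.1448  0.1565] rot [-179.93   -0.22   97.68] go [-2.   1.  25.5] turn -0.0
[-3.17791217  7.02861026  2.09219281]
```

{"op": "arm_command", "data": {"series": [[[-2,0,0],0],[[-4,0,0],0],[[-4,0,0],0],[[-4,0,0],0],[[-4,0,0],0]]}}

```text
time_s: 10.6
tool_pos: [0.5889, -0.1483, 0.1564]
tool_rot: [-179.9, -0.3, 97.7]
force: [-4.5, 8.2, 1.9]
grip_width: 0.0497
grasp_force: 35.0
```

```bash
python3 m.py b
```

```text
scene cap 95 vmax [0.0693 0.0696] u 0.0039 ztop 0.0475
scene plate v 97 [-0.066  -0.0611 -0.0345]
side cap 99 vmax [0.0745 0.0757] u -0.0081 ztop 0.0446
wrist cap 4212 vmax [0.0731 0.0733] u -0.0003 ztop 0.0463
t 10.75 pos [ 0.589  -0.1482  0.1565] rot [-179.91   -0.26   97.7 ] go [ 1.4  1.1 25.5] turn 0.0
[-2.89496292  7.95897458  1.93190114]
```

View pics/b_wrist.png

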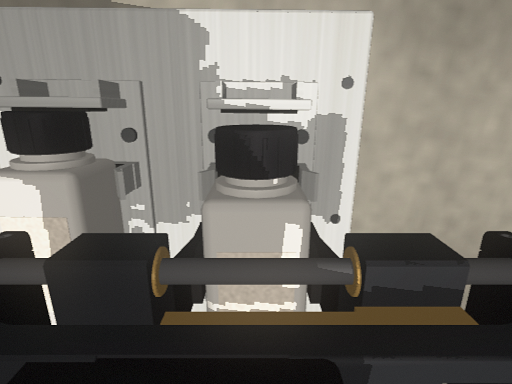

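The stop spans x=207–312 (middle 259) and the cap is centred at 257, ahead of the stop with clearance. I'll shift about 1.5 mm in tool +y and lower.

{"op": "arm_command", "data": {"series": [[[0,1.5,0],0],[[0,1.5,3],0],[[0,1.5,6],0],[[0,1.5,9],0],[[0,1.5,12],0]]}}

```text
time_s: 11.25
tool_pos: [0.5916, -0.1478, 0.1449]
tool_rot: [179.9, -0.2, 97.7]
force: [-1.8, 8.2, 3.0]
grip_width: 0.0502
grasp_force: 35.0
```

{"op": "arm_command", "data": {"series": [[[0,0,3],0],[[0,0,6],0],[[0,0,9],0],[[0,0,11],0],[[0,0,12],0]]}}

```text
time_s: 11.75
tool_pos: [0.5917, -0.1477, 0.1329]
tool_rot: [179.9, -0.2, 97.7]
force: [-2.9, 7.1, 2.3]
grip_width: 0.0501
grasp_force: 35.0
```

```bash
python3 m.py c
```

```text
scene cap 92 vmax [0.0698 0.0714] u 0.0056 ztop 0.0239
scene plate v 88 [-0.0659 -0.0615 -0.0353]
side cap 54 vmax [0.075  0.0757] u -0.0064 ztop 0.0201
wrist cap 4238 vmax [0.073  0.0733] u 0.0018 ztop 0.0232
t 11.9 pos [ 0.5917 -0.1477  0.1328] rot [179.93  -0.24  97.75] go [ 1.4 -1.7  1.8] turn 0.001
[-1.27246775  8.1227484   1.31866946]
```

{"op": "arm_command", "data": {"series": [[[0,0,1],0],[[0,0,2],0],[[0,0,2],0],[[0,0,2],0],[[0,0,2],0]]}}

```text
time_s: 12.4
tool_pos: [0.5917, -0.1477, 0.1312]
tool_rot: [179.9, -0.2, 97.7]
force: [-2.2, 8.3, 2.2]
grip_width: 0.0499
grasp_force: 35.0
```

{"op": "arm_command", "data": {"series": [[[0,0,0.5],0],[[0,0,1],0],[[0,0,1],0],[[0,0,1],0],[[0,0,1],0]]}}

```text
time_s: 12.9
tool_pos: [0.5918, -0.1477, 0.1312]
tool_rot: [179.9, -0.2, 97.7]
force: [-3.5, 9.4, 7.9]
grip_width: 0.0497
grasp_force: 35.0
```

The saddles now carry it. Ease forward towards the stop, then release.

{"op": "arm_command", "data": {"series": [[[1,0,0],0],[[2,0,0],0],[[3,0,0],0],[[4,0,0],0],[[5,0,0],0]]}}

```text
time_s: 13.4
tool_pos: [0.5918, -0.1469, 0.1312]
tool_rot: [179.8, 0.1, 97.6]
force: [0.2, 1.1, 5.0]
grip_width: 0.0499
grasp_force: 35.0
```

{"op": "arm_command", "data": {"series": [[[0,0,0],0],[[0,0,0],0],[[0,0,0],0],[[0,0,0],0],[[0,0,0],0]], "grip": -0.4}}

```text
time_s: 13.9
tool_pos: [0.5903, -0.1473, 0.1289]
tool_rot: [-180.0, 0.0, 97.6]
force: [-0.1, -0.3, 0.7]
grip_width: 0.0608
grasp_force: 0.0
```

```bash
python3 m.py d
```

```text
scene cap 92 vmax [0.0733 0.0752] u 0.0077 ztop 0.0224
scene plate v 63 [-0.0601 -0.0567 -0.0418]
side cap 49 vmax [0.0799 0.0808] u -0.0055 ztop 0.0195
wrist cap 4317 vmax [0.0781 0.079 ] u 0.0024 ztop 0.0211
t 14.05 pos [ 0.5903 -0.1472  0.129 ] rot [-179.99    0.     97.56] go [ 0.7 -0.5 -2. ] turn -0.002
[-0.10123092  0.36807356 -0.45283271]
```

{"op": "arm_command", "data": {"series": [[[0,0,-8],0],[[0,0,-25],0],[[0,0,-60],0],[[0,0,-100],0],[[0,0,-150],0]]}}

```text
time_s: 14.55
tool_pos: [0.5894, -0.1469, 0.2798]
tool_rot: [-179.9, -0.1, 97.6]
force: [0.6, -0.9, 0.2]
grip_width: 0.061
grasp_force: 0.0
```

{"op": "arm_command", "data": {"series": [[[-10,0,-20],0],[[-30,0,-40],0],[[-60,0,-40],0],[[-60,0,-40],0],[[-60,0,-40],0]]}}

```text
time_s: 15.05
tool_pos: [0.5981, -0.2071, 0.3191]
tool_rot: [-180.0, -0.0, 97.5]
force: [0.0, 0.8, -0.7]
grip_width: 0.061
grasp_force: 0.0
```

```bash
python3 - <<'E'
from h import *
im,d,K,T,c=grab('wrist');cv2.imwrite('pics/end.png',im)
S=cloud(d,K,T)
for nm,c0 in(('loose',(.5905,-.152)),('loaded',(.4712,-.168))):
    a=np.radians(97.7);ey=np.array([np.cos(a),np.sin(a)]);ex=np.array([ey[1],-ey[0]])
    q=S[...,:2]-np.array(c0);u=q@ex;v=q@ey;Z=S[...,2]-.143
    m=(abs(u)<.035)&(v>-.034)&(v<.05)&(Z>.018)&(Z<.032)&(im.max(2)>60)
    print(nm,'top z',np.median(Z[m]),'slope y',np.polyfit(v[m],Z[m],1)[0],'u',np.percentile(u[m],[2,98]))
    m=(abs(u)<.032)&(v>-.075)&(v<-.033)&(Z>.031)&(Z<.043);print(' plate v',np.percentile(v[m],[2,50,98]))
    m=(abs(u)<.032)&(v>.04)&(v<.1)&(Z>.0)&(Z<.04)&(im.max(2)<60);print(' cap vmax',v[m].max(),u[m].mean())
E
```

```text
loose top z 0.02542844887667675 slope y -0.009747782139131975 u [-0.02096796  0.02648816]
 plate v [-0.05712064 -0.05371366 -0.05099377]
 cap vmax 0.07858654107403626 0.0027657601665877717
loaded top z 0.02530222974078747 slope y -0.00831458855430596 u [-0.02147091  0.02538212]
 plate v [-0.05696034 -0.05320196 -0.04991895]
 cap vmax 0.07963418803308923 0.006477085092674196
```

View pics/end.png

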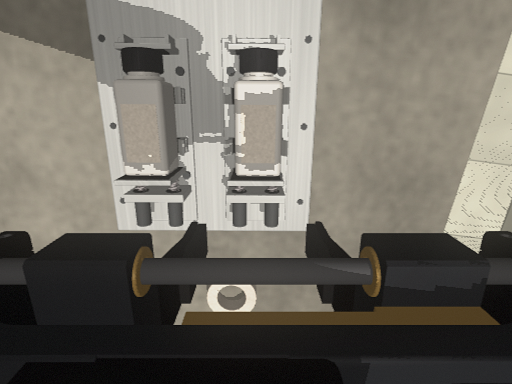

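The loose bottle at (258,115) lies level on its saddles, with its cap against the stop and the plate against its base. Its readings match the already loaded bottle to within about 1 mm.

```bash
python3 -c "
from cell import env
print(env.sign_off())"
```

```text
the job is handed in; nothing more can be done
None
```

The loose bottle is clamped: it lies level on both saddles with its cap against the stop and the sprung plate on its base. The job was handed in at about 15 s; the hand-in gave no verdict.

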